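Rack the press dies and latch the keeper bar

TASK

Put every press die away in the grey rack: lift the hanging ones up and off their pegs, fetch the one left standing on the counter, and set each down gently, upright, in a stall of its own. When all of them are in, swing the red keeper bar shut across the front of the stalls until it snaps fully home in its catch. Leave the jar, spray can, green carton and screwdriver where they are.

Things in the scene. Friction and masses are not known exactly. Their poses are not given: they have to be found in the camera images.
- rack: fixed grey rack. Origin on the counter under the middle of the row; x along the row, y out of the stalls' open front. Floor plate 370 mm long, 12 mm thick (y -42 to 70 mm). Back wall y -39 to -33, 62 mm high. 4 stalls 68 mm apart between walls 4 mm thick, 37 mm high (y -35 to 27; 64 mm clear). Yellow catch block with a spring ball at x = -174, y = 53, 56 mm high; the keeper closes across the front
- slot0 (a point): centre of the floor of stall 0 (rack x = -102 mm, y = 0, z = 12 mm); any die may stand in any stall
- slot1 (a point): centre of the floor of stall 1 (rack x = -34 mm, y = 0, z = 12 mm); any die may stand in any stall
- slot2 (a point): centre of the floor of stall 2 (rack x = 34 mm, y = 0, z = 12 mm); any die may stand in any stall
- slot3 (a point): centre of the floor of stall 3 (rack x = 102 mm, y = 0, z = 12 mm); any die may stand in any stall
- keeper (a joint): angle (rad) of the red keeper bar about its upright hinge: 0 = shut along the front of the stalls; grows as its free end swings out to the rack's +y, up to 1.2. Starts 0.35 to 0.7, stays where it is left. Between 0.085 and 0.04 its nose meets the catch's spring ball: push with 5 to 10 N at the handle. Below 0.04 the ball helps it home and holds it (it reads under 0.01)
- keeper_hinge (a point): on the keeper's upright hinge axis at the bar's mid-height (rack x 155, y 38, z 42 mm), at the +x end of the rack. The bar is 305 mm long, 10 mm thick, z 34 to 50 mm; shut, its centre line is at rack y = 38 mm
- keeper_handle (a point): on the axis of the keeper's upright black round handle, 16 mm in diameter, z 39 to 129 mm; this point at z = 109 mm. 275 mm from the hinge along the bar and 22 mm in front of its centre line (shut: rack x -120, y 60 mm). Can be pinched from above or pushed from outside
- pegs: fixed dark stand, base 360 x 90 x 10 mm, origin on the counter under the middle hanging place. 3 steel pegs 8 mm thick at y -100, 0, 100 mm point to its -x: top z 152, from the rail (x 60, 156 mm high) to an upturned tip (x -22, z 166). Posts at y -165, 165. Dies hang at x = 0: lift one 15 to 33 mm (24 is best), then draw it 55 mm or more towards -x before raising it further
- peg0_tip (a point): top of the upturned tip of peg 0
- peg1_tip (a point): top of the upturned tip of peg 1
- peg2_tip (a point): top of the upturned tip of peg 2
- die_a: press die (3 or 4 in all; None: absent): steel cylinder 54 mm across, 50 mm tall, blue band; a square eye in the die's y-z plane (opening 36 mm wide in y, z 50 to 92 mm; 10 mm thick in x; crossbar z 92 to 100) topped by a round black stem, 20 mm across, z 100 to 132 mm: grip from above, any yaw. 0.25 to 0.45 kg. Origin: centre of underside, z up. Starts hung on a peg, underside at z = 60 mm
- die_b: press die (3 or 4 in all; None: absent): steel cylinder 54 mm across, 50 mm tall, yellow band; a square eye in the die's y-z plane (opening 36 mm wide in y, z 50 to 92 mm; 10 mm thick in x; crossbar z 92 to 100) topped by a round black stem, 20 mm across, z 100 to 132 mm: grip from above, any yaw. 0.25 to 0.45 kg. Origin: centre of underside, z up. Starts hung on a peg, underside at z = 60 mm
- die_c: press die (3 or 4 in all; None: absent): steel cylinder 54 mm across, 50 mm tall, green band; a square eye in the die's y-z plane (opening 36 mm wide in y, z 50 to 92 mm; 10 mm thick in x; crossbar z 92 to 100) topped by a round black stem, 20 mm across, z 100 to 132 mm: grip from above, any yaw. 0.25 to 0.45 kg. Origin: centre of underside, z up. Starts hung on a peg, underside at z = 60 mm
- die_d: press die (3 or 4 in all; None: absent): steel cylinder 54 mm across, 50 mm tall, orange band; a square eye in the die's y-z plane (opening 36 mm wide in y, z 50 to 92 mm; 10 mm thick in x; crossbar z 92 to 100) topped by a round black stem, 20 mm across, z 100 to 132 mm: grip from above, any yaw. 0.25 to 0.45 kg. Origin: centre of underside, z up. Starts standing on the counter
- jar: black jar with an orange label, 70 mm in diameter, 130 mm tall; bystander, leave it alone. Origin at the centre of its underside
- spray: white and green spray can with a red cap, 58 mm in diameter, 180 mm tall; bystander, leave it alone. Origin at the centre of its underside
- carton: green carton 75 x 130 x 50 mm; bystander, leave it alone. Origin at the centre of its underside
- driver: screwdriver lying on the counter; bystander, leave it alone. Origin under its middle

How it is judged:
By the outcome, as a careful person would: the job done as asked, in the order asked, and still so for the second after the job is handed in, with the robot touching nothing.
Of die_a, die_b, die_c only 2 to 3 are there at a start; the rules pass over those that are not, and their reading is None.
At some moment in a run one of die_d may be knocked a few centimetres aside while the robot is not near it.
It also fails if it takes over 210 s, if anything falls off the work surface, if the arm or the gripper's body presses on something with over 40 N, if the wrist force passes 120 N, or if a joint passes its speed limit or range.

ROBOT

A 7-joint arm with a two-finger parallel gripper is mounted at the origin on the work surface. World frame = base frame: x ahead of the robot, y to its left, z up, the work surface at z = 0. Lengths are in m, angles in rad, forces in N, time in s.
With the tool pointing down it reaches from about 0.425 to 0.925 m from the base axis. Payload 6.8 kg.
Tool frame: the origin (TCP) lies at the very end of the fingers, on their centre line; the grasp point (between the pads) lies 19 mm behind it (grip_point_offset is the distance from the TCP to the grasp point, in m); z points along the fingers, y is the line along which they close (so a half turn about z gives the same grasp; the last joint's range is limited). The gripper opens to 85 mm and grips with 20 to 120 N. Pads are 22 mm wide; open, the fingers measure 114 mm over their backs; the gripper's body (76 mm by 85 mm) begins 54 mm behind the grasp point. The pads swing forward as they close: fully open they stand 13 mm farther back than shut.
Start: joints at [1.164, 0.477, 0.022, 1.555, -0.011, 1.109, -0.083], TCP at [0.199, -0.645, 0.231] pointing down, gripper open.
Joint ranges: [-2.96, 2.96], [-0.34, 2.1], [-1.41, 1.46], [0.24, 2.44], [-1.37, 4.51], [0.17, 1.92], [-2.96, 2.96]. Speed limits (rad/s): [2.39, 2.39, 3.14, 3.14, 3.14, 3.14, 3.14].

INTERFACE

Orientations are given as a unit quaternion [w, x, y, z].
In Python, from station import * gives the robot as it stands.
- The arm moves only by the tool carry_out, never from a script. Its argument "rows" is text: rows parted by semicolons, each of 4 numbers parted by spaces: the shift along the world's x, y, z in mm, then the turn about the world's z in degrees. In form: dx dy dz yaw; .... A call has 1 to 10 rows; each row shifts and turns the commanded pose from where the row before left it; what a row does not reach is not made up. A row lasts 1/8 s, in which the tool goes at most 62.5 mm and 10.7 degrees, less where a joint would pass 70% of its speed; a pose out of reach is approached as far as the arm can. A call is refused whole if a number of a shift passes 62.5 or a number of a turn 10.7, either way. A call with a gripper value outside its range is refused whole. "claw" is the finger opening in mm, from 0 to 85.4, set as the call begins (left out, the last holds). The fingers move at their own pace and stop on an object; "force" is the grip in N (left out, the last holds). Time passes only in rows, so rows that do not move let the fingers close. It gives the time, the measured TCP pose, the force, the opening and the grip force at its end, in the units of the state.
- get_obs(): the state, without advancing time (a new reading comes with each control period).
- read_camera(name): name is "side" or "top"; returns a dict with "img" (480x640x3 uint8, blue, green, red), "fov_y" (degrees; the focal length in pixels is half the picture's height over the tangent of half this angle, whatever the lens; pixels are square), "cx", "cy" (the principal point, pixels), "distortion" ([k1, k2, p1, p2, k3] as OpenCV has them; the pictures are not rectified), "world_to_cam" (4x4, takes a point from world to camera coordinates). Camera axes: x right, y up, looking along -z (the intrinsics and any distortion apply to the point x, -y, -z); pixel columns grow to the right and rows downward; lengths in m; the calibration is good to about 2 mm. A picture is of the moment at which its call begins. There is no depth.
- hand_in(): hands the job in; it is judged then, once.
Trained networks look in the newest picture that a camera, given by its name, has taken for a name from the list of things; names that differ only in an ending like _2 or _b are one class to them, and where a whole thing is asked for, a point or a joint stands for the part that bears it (a point fixed in the world has none). Each returns a list of dicts, best first, with "confidence" (0 to 1); they miss things now and then, are a little off and sometimes report something else, mostly with a low value. They report only what shows in the picture. A call takes as long as a camera call.
- recognise(camera, thing): "centre" ([column, row] in pixels, amid what is visible of it).
- outline_of(camera, thing): "pixels" (480x640 bool, what is visible of it) and "centre" ([column, row] in pixels, amid what is visible of it).
- place_of(camera, thing): "centre" ([column, row] in pixels: a listed point, or the origin of a listed thing).
The state is a dict: "t": time; "q": joint angles; "joint_vel": joint speeds; "joint_torque": joint torques, N m; "eef_pos": TCP position; "tool_rot": TCP orientation; "contact_force": force on the tool from outside, world axes, zero at the start; "torque": the same for the moment, N m; "gripper_width": opening from 0.0 (shut) to 1.0 (fully open); "grasp_force": force on a finger pad.
Only numpy, scipy, OpenCV 4.12 (cv2) and the standard library are available. Lean on these libraries where they do the work, as an engineer would, in place of code of your own. Each camera call takes 0.05 s, during which the arm holds its last target. There are 200 camera calls.

## Working session

There is one attempt and no reset: what is moved stays moved. The work goes in short steps, Python scripts to look and compute and a tool call to move; the robot and the scene stay as the last step left them, time stands still between calls to the robot, and variables do not carry over. Pictures are saved under pics/ and viewed, at most 14 in all, crops included, and the job is handed in when it is done.

Besides the shell and the picture viewer there is one more tool, called after "Call:" as a command line: name --argument value ..., lists and objects as JSON in quotes. carry_out: Moves the arm, as the interface text tells. Its arguments: {"type":"object","properties":{"rows":{"type":"string"},"claw":{"type":"number"},"force":{"type":"number"}},"required":["rows"]}

```bash
ls; mkdir -p pics; cat > h.py <<'E'
from station import *
import numpy as np, cv2
def K(c):
    f=240/np.tan(np.radians(c["fov_y"])/2)
    return np.array([[f,0,c["cx"]],[0,f,c["cy"]],[0,0,1.]]),np.array(c["distortion"],float)
def ray(c,px):
    k,d=K(c); u=cv2.undistortPoints(np.array([[px]],float),k,d)[0,0]
    T=np.array(c["world_to_cam"]); R=T[:3,:3]
    v=R.T@np.array([u[0],-u[1],-1.]); return -R.T@T[:3,3], v/np.linalg.norm(v)
def proj(c,P):
    k,d=K(c);T=np.array(c["world_to_cam"]);p=T[:3,:3]@np.array(P)+T[:3,3]
    return cv2.projectPoints(np.array([[p[0],-p[1],-p[2]]]),np.zeros(3),np.zeros(3),k,d)[0][0,0]
def tri(c1,p1,c2,p2):
    o1,v1=ray(c1,p1);o2,v2=ray(c2,p2)
    s=np.linalg.lstsq(np.c_[v1,-v2],o2-o1,rcond=None)[0]
    a=o1+s[0]*v1;b=o2+s[1]*v2; return (a+b)/2,np.linalg.norm(a-b)
def atz(c,px,z):
    o,v=ray(c,px); return o+v*(z-o[2])/v[2]
E
python3 - <<'E'
from h import *
o=get_obs();print(o["t"],o["eef_pos"],o["tool_rot"])
cs={n:read_camera(n) for n in("side","top")}
for n,c in cs.items():
    cv2.imwrite(f"pics/{n}0.png",c["img"]); T=np.array(c["world_to_cam"]);print(n,-T[:3,:3].T@T[:3,3],c["fov_y"])
for t in "slot0 slot1 slot2 slot3 rack keeper_hinge keeper_handle pegs peg0_tip peg1_tip peg2_tip die_a die_b die_c die_d jar spray carton driver".split():
    r={n:place_of(n,t) for n in cs}
    s=t
    for n in cs: s+=" | "+" ".join(f"{np.round(x['centre'])}{x['confidence']:.2f}" for x in r[n][:2])
    if r["side"] and r["top"]:
        p,e=tri(cs["side"],r["side"][0]["centre"],cs["top"],r["top"][0]["centre"]); s+=f" => {np.round(p*1000)} e{e*1000:.1f}"
    print(s)
E
```

```text
pics
0.0 [ 0.19849265 -0.64454413  0.23032604] [-8.88083515e-04  9.88860605e-01  1.48841770e-01 -2.08920082e-04]
side [1.18766675 0.78453708 0.86918198] 45.672537550146934
top [ 0.25570549 -0.05941693  1.47630124] 51.184768488142936
slot0 | [213. 247.]0.86 [238. 236.]0.85 | [423. 236.]0.85 [426. 216.]0.78 => [ 584. -351.  -35.] e54.1
slot1 | [213. 247.]0.86 [238. 236.]0.85 | [423. 236.]0.85 [426. 216.]0.78 => [ 584. -351.  -35.] e54.1
slot2 | [213. 247.]0.86 [238. 236.]0.85 | [423. 236.]0.85 [426. 216.]0.78 => [ 584. -351.  -35.] e54.1
slot3 | [213. 247.]0.86 [238. 236.]0.85 | [423. 236.]0.85 [426. 216.]0.78 => [ 584. -351.  -35.] e54.1
rack | [246. 233.]0.78 | [423. 250.]0.80 [293. 168.]0.41 => [ 517. -327.    0.] e10.9
keeper_hinge | [204. 250.]0.64 | [409. 195.]0.80 => [ 671. -283.   40.] e0.2
keeper_handle | [314. 214.]0.91 | [366. 269.]0.77 [292. 169.]0.52 => [ 436. -145.  121.] e6.2
pegs | [401. 370.]0.86 [376. 292.]0.30 | [225. 240.]0.86 => [545. 272.  -8.] e2.4
peg0_tip | [374. 278.]0.83 [400. 368.]0.64 | [248. 232.]0.98 [291. 168.]0.50 => [533. 171. 161.] e0.4
peg1_tip | [417. 298.]0.69 | [209. 235.]0.93 => [523. 272. 171.] e0.6
peg2_tip |  | [174. 238.]0.72
die_a | [377. 294.]0.82 [450. 372.]0.66 | [184. 240.]0.95 [255. 233.]0.80 => [549. 283. 202.] e130.1
die_b | [377. 294.]0.82 [450. 372.]0.66 | [184. 240.]0.95 [255. 233.]0.80 => [549. 283. 202.] e130.1
die_c | [377. 294.]0.82 [450. 372.]0.66 | [184. 240.]0.95 [255. 233.]0.80 => [549. 283. 202.] e130.1
die_d | [377. 294.]0.82 [450. 372.]0.66 | [184. 240.]0.95 [255. 233.]0.80 => [549. 283. 202.] e130.1
jar | [254. 358.]0.79 [495. 314.]0.63 | [294. 170.]0.80 => [763.  66.   1.] e2.4
spray | [246. 200.]0.82 [255. 229.]0.36 | [477. 280.]0.86 => [ 422. -479.    1.] e0.0
carton | [208. 326.]0.82 | [342. 161.]0.73 => [790. -82.   0.] e8.1
driver | [495. 315.]0.71 | [210. 335.]0.65 [424. 249.]0.31 => [264. 297.   2.] e6.5
```

View pics/side0.png

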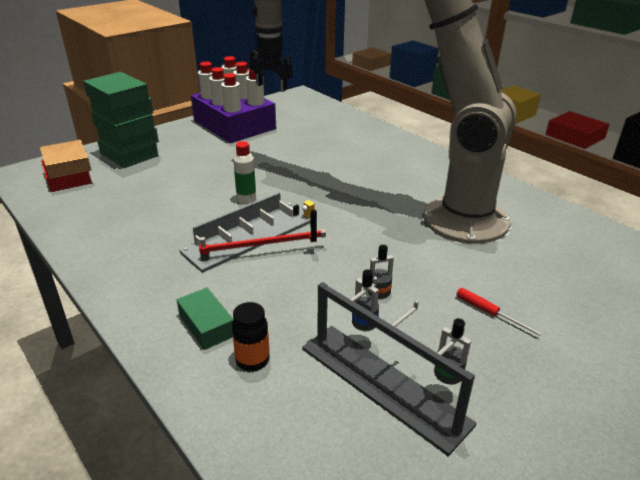

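View pics/top0.png

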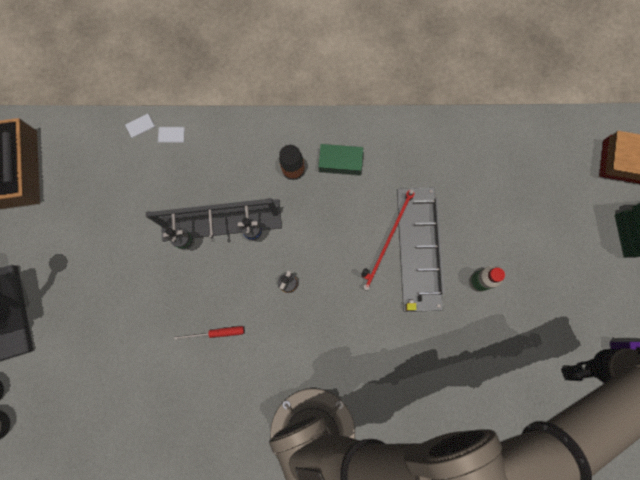

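```bash
python3 - <<'E'
from h import *
cs={n:read_camera(n) for n in("side","top")}
for t in ["slot0","die_a"]:
  for n in cs: print(t,n,[(np.round(x['centre'],1).tolist(),round(x['confidence'],2)) for x in place_of(n,t)])
E
```

```text
slot0 side [([235.7, 235.3], 0.9), ([279.7, 217.7], 0.85), ([212.4, 245.8], 0.77), ([255.0, 226.4], 0.67)]
slot0 top [([420.6, 214.9], 0.96), ([421.9, 258.6], 0.79), ([421.7, 235.2], 0.7), ([423.0, 282.6], 0.63)]
die_a side [([450.7, 372.6], 0.92), ([364.0, 322.6], 0.88), ([377.6, 291.8], 0.74)]
die_a top [([186.5, 239.9], 0.78), ([255.6, 230.9], 0.71), ([287.4, 284.0], 0.71), ([426.4, 281.4], 0.32)]
```

```bash
cat > m.py <<'E'
from h import *
def cams(): return {n:read_camera(n) for n in("side","top")}
def pairs(cs,t,zt,tol=25,emax=8):
    a=[x for x in place_of("side",t)];b=[x for x in place_of("top",t)]
    out=[]
    for i in a:
        for j in b:
            p,e=tri(cs["side"],i["centre"],cs["top"],j["centre"])
            if e*1000<emax: out.append((np.round(p*1000,1),round(e*1000,1),round(min(i["confidence"],j["confidence"]),2)))
    return out
E
python3 - <<'E'
from m import *
for k in range(3):
    cs=cams(); print("---")
    for t in ["slot0","keeper_hinge","keeper_handle","pegs","peg0_tip","peg1_tip","peg2_tip","die_a"]:
        for r in pairs(cs,t,0): print(t,r[0].tolist(),*r[1:])
E
```

```text
---
slot0 [486.3, -330.8, 10.2] 7.0 0.74
slot0 [416.7, -327.1, 13.6] 4.4 0.6
slot0 [618.7, -327.4, 1.6] 1.8 0.67
keeper_hinge [674.5, -282.3, 44.4] 0.6 0.56
keeper_handle [436.0, -143.9, 114.6] 6.9 0.73
pegs [542.6, 272.5, -10.5] 7.8 0.58
peg0_tip [530.2, 167.9, 169.8] 0.8 0.6
peg1_tip [522.6, 275.7, 174.7] 6.0 0.77
die_a [531.6, 371.8, 61.9] 0.3 0.59
die_a [412.0, 71.5, 2.0] 2.1 0.68
---
keeper_hinge [673.5, -276.4, 48.0] 5.6 0.61
pegs [551.5, 280.4, 1.8] 2.6 0.71
peg0_tip [535.2, 175.4, 171.0] 8.0 0.88
die_a [557.6, 175.9, 56.3] 2.6 0.77
die_a [415.8, 80.2, 8.6] 7.4 0.85
die_a [531.4, 379.9, 68.1] 6.7 0.62
---
slot0 [553.0, -322.4, 26.8] 3.9 0.92
slot0 [486.0, -324.6, 4.7] 4.8 0.56
slot0 [412.2, -333.7, 5.2] 0.6 0.65
slot0 [615.3, -336.9, 0.1] 1.2 0.65
keeper_handle [437.1, -141.7, 105.7] 4.1 0.92
pegs [547.3, 279.0, -0.1] 3.7 0.8
peg0_tip [535.8, 177.0, 171.6] 2.2 0.88
peg0_tip [540.1, 184.9, 141.2] 4.3 0.35
die_a [536.9, 375.6, 65.9] 0.6 0.74
die_a [415.9, 78.2, 0.1] 0.6 0.72
```

```bash
cat > fit.py <<'E'
from m import *
from scipy.optimize import least_squares
N=8
obs={}
for k in range(N):
    cs=cams()
    for t in ["slot0","keeper_hinge","keeper_handle","pegs","peg0_tip","peg1_tip","peg2_tip","die_a"]:
        for n in cs:
            for x in place_of(n,t): 
                if x["confidence"]>.5: obs.setdefault(t,[]).append((n,np.array(x["centre"])))
def tf(p,L):
    c,s=np.cos(p[2]),np.sin(p[2]); L=np.array(L)/1000
    return [p[0]+c*L[0]-s*L[1],p[1]+s*L[0]+c*L[1],L[2]]
def fit(p0,pts):
    def res(p):
        r=[]
        for t,Ls in pts.items():
            P={n:[proj(cs[n],tf(p,L)) for L in Ls] for n in cs}
            for n,x in obs.get(t,[]):
                d=min((x-q for q in P[n]),key=np.linalg.norm); r+=list(d)
        return np.array(r)
    s=least_squares(res,p0,loss="soft_l1",f_scale=1.0,x_scale=[.01,.01,.05],diff_step=1e-4); return s.x,np.median(np.abs(res(s.x)))
E
cat > f1.py <<'E'
from fit import *
# rack: x axis points to hinge (+x world => yaw~0?) 
SL=[(-102,0,12),(-34,0,12),(34,0,12),(102,0,12)]
R={"slot0":SL,"keeper_hinge":[(155,38,42)]}
r,e=fit([.517,-.327,0.0],R); print("rack",r,e)
P={"pegs":[(0,0,0)],"peg0_tip":[(-22,-100,166)],"peg1_tip":[(-22,0,166)],"peg2_tip":[(-22,100,166)]}
p,e=fit([.547,.277,0.05],P); print("pegs",p,e)
for z,c in((0,(.414,.078)),(60,(.557,.176)),(60,(.534,.376))):
    sel={"side":[],"top":[]}
    for n,x in obs["die_a"]:
        q=proj(cs[n],[*c,z/1000]); 
        if np.linalg.norm(q-x)<10: sel[n].append(x)
    m={n:np.median(v,0) for n,v in sel.items() if v}
    print("die",tri(cs["side"],m["side"],cs["top"],m["top"]),[len(v) for v in sel.values()])
m={n:np.median([x for a,x in obs["keeper_handle"] if a==n],0) for n in cs}
print("handle",m,tri(cs["side"],m["side"],cs["top"],m["top"]))
np.savez("fit.npz",rack=r,pegs=p)
for n in cs:
    im=cs[n]["img"].copy();big=cv2.resize(im,None,fx=3,fy=3,interpolation=cv2.INTER_CUBIC)
    def line(pp,A,B,col):
        a=[tuple(int(v) for v in (proj(cs[n],tf(pp,x))+.5)*3) for x in(A,B)];cv2.line(big,*a,col,1)
    def poly(pp,L,col):
        for i in range(len(L)): line(pp,L[i],L[(i+1)%len(L)],col)
    poly(r,[(-185,-42,12),(185,-42,12),(185,70,12),(-185,70,12)],(255,0,255))
    poly(r,[(-139,-33,62),(139,-33,62)],(0,255,255))
    for x in(-136,-68,0,68,136): line(r,(x,-35,49),(x,27,49),(0,255,0))
    poly(p,[(-45,-180,10),(45,-180,10),(45,180,10),(-45,180,10)],(255,0,255))
    for y in(-100,0,100): line(p,(60,y,152),(-22,y,152),(0,255,0));line(p,(-22,y,152),(-22,y,166),(0,255,0))
    b=[(170,170,330,270),(290,270,480,450)] if n=="side" else [(350,170,500,320),(140,190,310,300)]
    for i,(x0,y0,x1,y1) in enumerate(b): cv2.imwrite(f"pics/o_{n}{i}.png",big[3*y0:3*y1,3*x0:3*x1])
a=[cv2.imread(f"pics/o_{n}{i}.png") for n in cs for i in(0,1)]
W=800
for j,(u,v) in enumerate(((0,2),(1,3))):
    H=600;s=[cv2.resize(q,None,fx=min(400/q.shape[1],1),fy=min(400/q.shape[1],1)) for q in(a[u],a[v])]
    h=max(q.shape[0] for q in s); s=[cv2.copyMakeBorder(q,0,h-q.shape[0],0,400-q.shape[1],cv2.BORDER_CONSTANT) for q in s]
    cv2.imwrite(f"pics/ov{j}.png",np.hstack(s))
E
python3 f1.py
```

```text
rack [ 0.51765864 -0.32455202  0.01203786] 1.4822258964319133
pegs [0.54488586 0.27265687 0.07556384] 1.2615940738074158
die (array([0.414404  , 0.0759306 , 0.00095072]), np.float64(0.005283671032482248)) [8, 8]
die (array([0.55457039, 0.17319598, 0.05478927]), np.float64(0.001963113514842024)) [8, 7]
die (array([0.53087608, 0.37166275, 0.05987876]), np.float64(0.0055382921783498715)) [8, 8]
handle {'side': array([312.75, 216.5 ]), 'top': array([363.6 , 270.25])} (array([ 0.43738906, -0.14130274,  0.11409275]), np.float64(0.003248039154653418))
```

View pics/ov0.png

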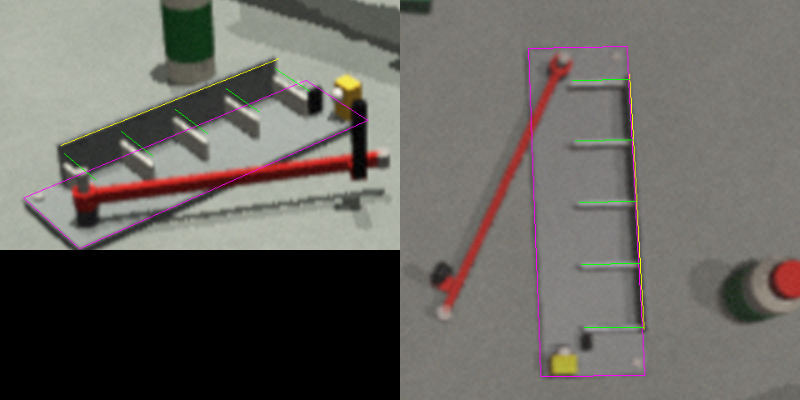

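View pics/ov1.png

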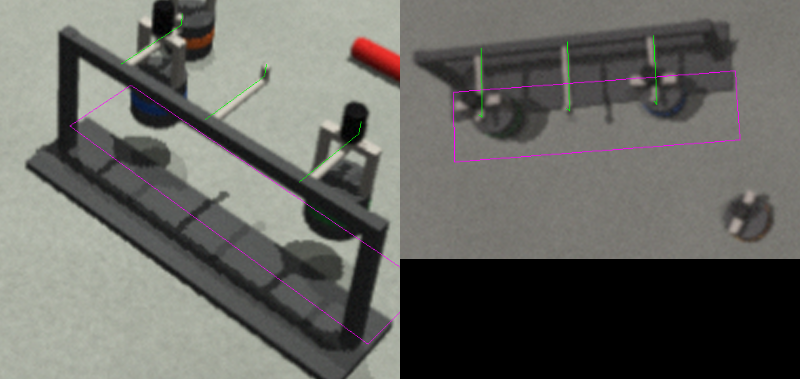

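Call:
carry_out --rows "20 10 40 -6;30 40 40 -7;30 50 20 0;30 50 0 0;30 50 0 0;30 55 0 0;25 55 0 0;15 60 0 0;10 60 0 0;10 60 0 0" --claw 60 --force 40

```text
t: 13.45
eef_pos: [0.4281, -0.1542, 0.3307]
tool_rot: [0.0, 0.999, 0.036, 0.0]
contact_force: [-0.7, 1.0, -0.5]
gripper_width: 0.705
grasp_force: 0.0
```

```bash
cat > d.py <<'E'
from m import *
def dies(k=3):
    S={"side":[],"top":[]}
    for _ in range(k):
        cs=cams()
        for n in cs: S[n]+=[np.array(x["centre"]) for x in place_of(n,"die_a") if x["confidence"]>.4]
    out=[]
    for n in cs: print(n,len(S[n]))
    for a in S["side"]:
        for b in S["top"]:
            p,e=tri(cs["side"],a,cs["top"],b)
            if e<.008 and -.015<p[2]<.1: out.append(p*1000)
    g=[]
    for p in out:
        for q in g:
            if np.linalg.norm(q[0]-p)<25: q.append(p);break
        else: g.append([p])
    for q in g: print(len(q),np.round(np.mean(q,0),1))
    return cs
E
python3 -c "
from d import *
print(get_obs()['q'].round(2) if hasattr(get_obs()['q'],'round') else get_obs()['q'])
dies();print(get_obs()['t'])"
```

```text
[ 0.48  0.03 -0.27  1.91  0.01  1.2  -1.3 ]
side 10
top 10
5 [555.3 172.7  54.4]
7 [529.5 371.5  59.8]
6 [416.2  77.9   4.5]
14.05
```

Call:
carry_out --rows "7 58 0 0;0 58 0 0;-5 58 0 0;-15 57 0 0;0 0 -40 0;0 0 -40 0;0 0 -40 0;0 0 -20 0;0 0 0 0"

```text
t: 15.18
eef_pos: [0.4139, 0.0744, 0.1892]
tool_rot: [0.0, 0.999, 0.036, -0.002]
contact_force: [0.4, 0.4, 0.9]
gripper_width: 0.704
grasp_force: 0.0
```

Call:
carry_out --rows "0 2 -30 0;0 0 -25 0;0 0 0 0"

```text
t: 15.55
eef_pos: [0.4146, 0.0766, 0.1352]
tool_rot: [0.0, 0.999, 0.036, -0.001]
contact_force: [-0.6, -0.4, -0.2]
gripper_width: 0.703
grasp_force: 0.0
```

```bash
python3 -c "
from m import *
cs=cams();print(get_obs()['eef_pos'],get_obs()['contact_force'])
a=cs['side']['img'][170:320,300:460];b=cs['top']['img'][210:360,230:390]
cv2.imwrite('pics/g1.png',cv2.resize(np.hstack([a,b]),None,fx=2.5,fy=2.5,interpolation=cv2.INTER_CUBIC))"
```

```text
[0.41587695 0.07700278 0.13660132] [-0.0065565  -0.26907587  0.0913307 ]
```

View pics/g1.png

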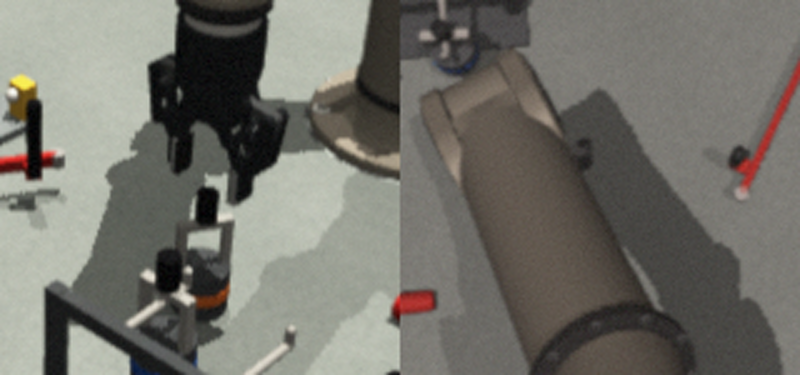

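The picture shows the fingers straddling the orange die's stem (crop 207,205), well centred.

Call:
carry_out --rows "0 0 -20 0;0 0 -13 0;0 0 0 0"

```text
t: 16.02
eef_pos: [0.4148, 0.0767, 0.1023]
tool_rot: [0.0, 0.999, 0.036, -0.0]
contact_force: [0.1, -0.0, -1.2]
gripper_width: 0.7
grasp_force: 0.0
```

Call:
carry_out --rows "0 0 0 0;0 0 0 0;0 0 0 0;0 0 0 0;0 0 0 0" --claw 0 --force 60

```text
t: 16.65
eef_pos: [0.4155, 0.0764, 0.103]
tool_rot: [0.0, 0.999, 0.036, 0.001]
contact_force: [0.5, -3.0, 6.5]
gripper_width: 0.215
grasp_force: 58.7
```

Call:
carry_out --rows "0 0 15 0;0 0 35 0;0 0 50 0;0 0 50 0;5 -20 30 0;15 -45 0 0;15 -55 0 0;10 -55 0 0;5 -55 0 0;5 -50 0 0"

```text
t: 17.9
eef_pos: [0.4693, -0.2046, 0.2827]
tool_rot: [-0.0, 0.999, 0.036, -0.0]
contact_force: [0.6, 1.0, -3.0]
gripper_width: 0.211
grasp_force: 59.1
```

Call:
carry_out --rows "5 -50 0 0;5 -40 0 0;3 -25 0 0;0 -6 -15 0;0 0 -30 0;0 0 -30 0;0 0 -25 0;0 0 0 0"

```text
t: 18.9
eef_pos: [0.4814, -0.321, 0.1797]
tool_rot: [-0.002, 0.999, 0.037, -0.002]
contact_force: [-0.4, -0.1, -3.7]
gripper_width: 0.21
grasp_force: 59.2
```

```bash
python3 -c "
from m import *
cs=cams();print(get_obs()['eef_pos'],get_obs()['gripper_width'],get_obs()['grasp_force'],get_obs()['t'])
a=cs['side']['img'][130:270,180:340];b=cs['top']['img'][170:310,350:510]
cv2.imwrite('pics/g2.png',cv2.resize(np.hstack([a,b]),None,fx=2.5,fy=2.5,interpolation=cv2.INTER_CUBIC))
dies(1) if 0 else None
for n in cs: print(n,[(np.round(x['centre'],1).tolist(),round(x['confidence'],2)) for x in place_of(n,'die_d')])
"
```

```text
[ 0.48329402 -0.32291213  0.18265002] 0.21599122220093925 59.15164768695831 19.0
side [([365.6, 323.3], 0.88), ([258.5, 202.0], 0.85)]
top [([183.1, 239.6], 0.82), ([255.5, 233.2], 0.59), ([427.8, 257.1], 0.56), ([410.7, 196.4], 0.19)]
```

View pics/g2.png

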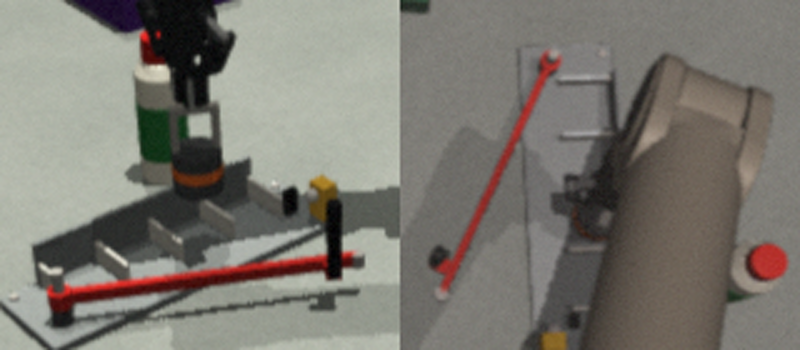

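Call:
carry_out --rows "0 -2 -20 0;0 0 -20 0;0 0 -15 0;0 0 -5 0;0 0 0 0"

```text
t: 19.73
eef_pos: [0.4831, -0.3262, 0.1226]
tool_rot: [0.0, 0.999, 0.036, 0.0]
contact_force: [0.0, -0.1, -4.9]
gripper_width: 0.215
grasp_force: 59.1
```

Call:
carry_out --rows "0 0 -2 0;0 0 -2 0;0 0 -2 0;0 0 0 0"

```text
t: 20.23
eef_pos: [0.4829, -0.3262, 0.1162]
tool_rot: [-0.0, 0.999, 0.036, -0.0]
contact_force: [0.2, -0.1, -3.8]
gripper_width: 0.215
grasp_force: 59.1
```

Call:
carry_out --rows "0 0 -1 0;0 0 -1 0;0 0 0 0"

```text
t: 20.6
eef_pos: [0.4832, -0.3265, 0.1149]
tool_rot: [0.0, 0.999, 0.036, 0.0]
contact_force: [-1.4, 0.6, 3.1]
gripper_width: 0.214
grasp_force: 60.0
```

Contact (force turned positive): it stands. Release, rise, then go to peg 0's die.

Call:
carry_out --rows "0 0 0 0;0 0 0 0;0 0 0 0;0 0 20 0;0 0 50 0;0 0 50 0;0 0 40 0;0 50 0 0;0 55 0 0;5 60 0 0" --claw 50

```text
t: 21.85
eef_pos: [0.4876, -0.16, 0.2746]
tool_rot: [0.0, 0.999, 0.035, 0.0]
contact_force: [1.8, -0.3, -0.5]
gripper_width: 0.583
grasp_force: 0.0
```

Call:
carry_out --rows "5 60 0 0;5 60 0 0;10 60 0 0;10 55 0 0;10 45 0 0;10 30 0 0;0 0 0 0;0 0 0 0"

```text
t: 22.85
eef_pos: [0.5378, 0.1478, 0.2741]
tool_rot: [0.0, 0.999, 0.036, -0.0]
contact_force: [0.0, 0.2, 0.9]
gripper_width: 0.587
grasp_force: 0.0
```

```bash
python3 -c "
from d import *
print(get_obs()['eef_pos'])
cs=dies(3);print(get_obs()['t'])
a=cs['side']['img'][130:280,180:340];b=cs['side']['img'][220:370,300:460]
cv2.imwrite('pics/g3.png',cv2.resize(np.hstack([a,b]),None,fx=2.5,fy=2.5,interpolation=cv2.INTER_CUBIC))"
```

```text
[0.53780513 0.1478247  0.27408534]
side 10
top 6
5 [532.5 373.8  64.9]
5 [ 482.6 -328.    14.6]
23.45
```

View pics/g3.png

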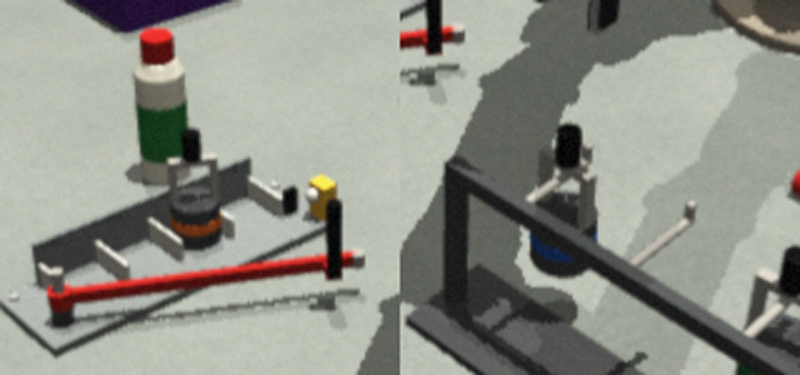

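```bash
python3 -c "
from m import *
c=read_camera('side')
for p in([.5535,.1733,.192],[.5535,.1733,.16],[.535,.3722,.192]): print(proj(c,p))
g=cv2.cvtColor(c['img'],cv2.COLOR_BGR2GRAY)
for (x0,y0,x1,y1) in((355,262,380,284),(445,312,472,334)):
  m=(g[y0:y1,x0:x1]<40); 
  for r in range(0,y1-y0,2):
    w=np.where(m[r])[0]; print(y0+r,(w.min()+x0,w.max()+x0) if len(w) else None)
"
```

```text
[368.99729596 270.52983958]
[368.07098922 283.40031082]
[456.58919174 321.55250429]
262 None
264 None
266 None
268 None
270 (np.int64(366), np.int64(368))
272 (np.int64(363), np.int64(371))
274 (np.int64(363), np.int64(371))
276 (np.int64(363), np.int64(371))
278 (np.int64(363), np.int64(371))
280 (np.int64(362), np.int64(371))
282 (np.int64(362), np.int64(371))
312 None
314 None
316 None
318 None
320 (np.int64(455), np.int64(461))
322 (np.int64(455), np.int64(463))
324 (np.int64(454), np.int64(463))
326 (np.int64(453), np.int64(463))
328 (np.int64(453), np.int64(462))
330 (np.int64(453), np.int64(462))
332 (np.int64(452), np.int64(462))
```

Call:
carry_out --rows "8 13 0 0;8 12 -20 0;0 0 -30 0;0 0 -15 0;0 0 0 0;0 0 0 0"

```text
t: 24.25
eef_pos: [0.5545, 0.1742, 0.21]
tool_rot: [-0.0, 0.999, 0.036, 0.001]
contact_force: [-0.2, 0.7, 0.1]
gripper_width: 0.582
grasp_force: 0.0
```

Call:
carry_out --rows "0 -1 -20 0;0 0 -20 0;0 0 -6 0;0 0 0 0"

```text
t: 24.75
eef_pos: [0.5543, 0.173, 0.164]
tool_rot: [-0.0, 0.999, 0.036, 0.0]
contact_force: [0.2, 0.6, -0.3]
gripper_width: 0.581
grasp_force: 0.0
```

Call:
carry_out --rows "0 0 0 0;0 0 0 0;0 0 0 0;0 0 0 0;0 0 0 0" --claw 0

```text
t: 25.38
eef_pos: [0.5545, 0.1733, 0.1644]
tool_rot: [-0.0, 0.999, 0.036, 0.001]
contact_force: [-0.3, 0.1, 5.6]
gripper_width: 0.214
grasp_force: 58.4
```

Call:
carry_out --rows "0 0 8 0;0 0 8 0;0 0 8 0;0 0 0 0"

```text
t: 25.88
eef_pos: [0.5544, 0.173, 0.1881]
tool_rot: [-0.0, 0.999, 0.036, 0.001]
contact_force: [0.1, 0.2, -3.2]
gripper_width: 0.21
grasp_force: 58.6
```

Call:
carry_out --rows "-15 -1 0 0;-20 -2 0 0;-20 -1 0 0;-18 -2 0 0;0 0 0 0"

```text
t: 26.5
eef_pos: [0.4787, 0.1664, 0.187]
tool_rot: [0.001, 0.999, 0.037, -0.001]
contact_force: [1.2, 0.1, -3.9]
gripper_width: 0.212
grasp_force: 58.7
```

Call:
carry_out --rows "0 0 30 0;0 -20 40 0;5 -50 25 0;8 -60 0 0;8 -60 0 0;8 -60 0 0;8 -60 0 0;8 -60 0 0;8 -50 0 0;8 -36 0 0"

```text
t: 27.75
eef_pos: [0.5415, -0.2925, 0.2818]
tool_rot: [0.0, 0.999, 0.035, -0.0]
contact_force: [1.4, 0.9, -3.0]
gripper_width: 0.216
grasp_force: 59.2
```

Call:
carry_out --rows "6 -25 0 0;4 -10 -20 0;0 0 -35 0;0 0 -35 0;0 0 -20 0;0 0 0 0;0 0 0 0"

```text
t: 28.62
eef_pos: [0.5529, -0.3243, 0.1736]
tool_rot: [0.0, 0.999, 0.036, 0.001]
contact_force: [-0.5, -1.1, -2.1]
gripper_width: 0.21
grasp_force: 59.1
```

```bash
python3 -c "
from m import *
cs=cams();print(get_obs()['eef_pos'],get_obs()['t'])
a=cs['side']['img'][130:270,180:340];b=cs['top']['img'][170:310,350:510]
cv2.imwrite('pics/g4.png',cv2.resize(np.hstack([a,b]),None,fx=2.5,fy=2.5,interpolation=cv2.INTER_CUBIC))
"
```

```text
[ 0.55296915 -0.32451839  0.17400439] 28.725
```

View pics/g4.png

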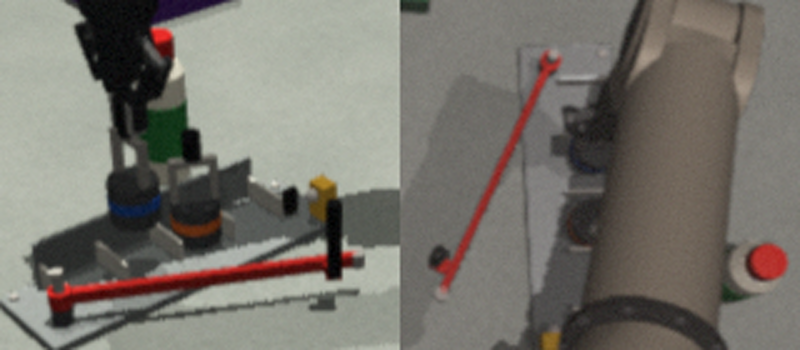

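Blue hangs upright above stall 2, beside the standing orange die.

Call:
carry_out --rows "0 0 -20 0;0 0 -20 0;0 0 -12 0;0 0 -2 0;0 0 -2 0;0 0 0 0"

```text
t: 29.48
eef_pos: [0.5522, -0.324, 0.1171]
tool_rot: [0.0, 0.999, 0.036, 0.0]
contact_force: [-1.7, 2.6, 3.3]
gripper_width: 0.217
grasp_force: 59.9
```

Call:
carry_out --rows "0 0 -1 0;0 0 -1 0;0 0 0 0"

```text
t: 29.85
eef_pos: [0.5529, -0.3242, 0.117]
tool_rot: [0.0, 0.999, 0.036, 0.001]
contact_force: [-4.9, 3.7, 15.8]
gripper_width: 0.213
grasp_force: 61.4
```

Down on the floor plate. Release and go to peg 2.

Call:
carry_out --rows "0 0 1 0;0 0 0 0;0 0 0 0;0 0 20 0;0 0 50 0;0 0 50 0;0 0 40 0;0 50 0 0;0 60 0 0;0 60 0 0" --claw 50

```text
t: 31.1
eef_pos: [0.5521, -0.1526, 0.277]
tool_rot: [0.0, 0.999, 0.036, 0.001]
contact_force: [0.5, 0.1, 0.2]
gripper_width: 0.582
grasp_force: 0.0
```

Call:
carry_out --rows "0 60 0 0;0 60 0 0;0 60 0 0;0 60 0 0;-3 60 0 0;-3 60 0 0;-3 60 0 0;-3 50 0 0;-3 30 0 0;0 0 0 0"

```text
t: 32.35
eef_pos: [0.5355, 0.3493, 0.2766]
tool_rot: [-0.001, 0.999, 0.038, 0.0]
contact_force: [-0.7, 0.4, -0.2]
gripper_width: 0.584
grasp_force: 0.0
```

```bash
python3 -c "
from d import *
print(get_obs()['eef_pos'])
cs=dies(3)
a=cs['side']['img'][130:270,180:340];b=cs['side']['img'][270:410,400:560]
cv2.imwrite('pics/g5.png',cv2.resize(np.hstack([a,b]),None,fx=2.5,fy=2.5,interpolation=cv2.INTER_CUBIC))"
```

```text
[0.53553157 0.34925535 0.27662667]
side 8
top 6
6 [ 554.6 -325.2   12.5]
4 [ 485.4 -322.    21. ]
1 [ 549.1 -332.6   -1.8]
```

View pics/g5.png

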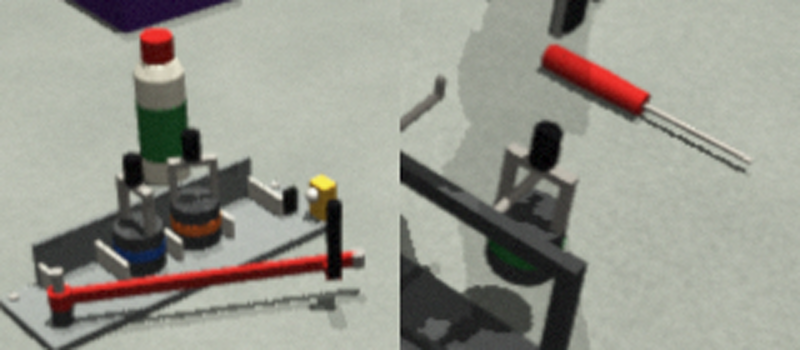

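Both dies stand in their stalls; green hangs at peg 2, slightly swayed in yaw. Go down on its stem.

Call:
carry_out --rows "-2 14 0 0;-1 10 -30 0;0 0 -30 0;0 0 -25 0;0 0 -20 0;0 0 -7 0;0 0 0 0"

```text
t: 33.83
eef_pos: [0.5339, 0.3701, 0.1634]
tool_rot: [-0.0, 0.999, 0.036, -0.0]
contact_force: [0.3, -0.7, 0.5]
gripper_width: 0.585
grasp_force: 0.0
```

Call:
carry_out --rows "0 0 0 0;0 0 0 0;0 0 0 0;0 0 0 0;0 0 0 0" --claw 0

```text
t: 34.45
eef_pos: [0.5346, 0.371, 0.1651]
tool_rot: [-0.001, 0.999, 0.036, 0.001]
contact_force: [-0.6, 1.4, 5.8]
gripper_width: 0.215
grasp_force: 58.5
```

Call:
carry_out --rows "0 0 8 0;0 0 8 0;0 0 8 0;0 0 0 0"

```text
t: 34.95
eef_pos: [0.5343, 0.37, 0.1881]
tool_rot: [-0.0, 0.999, 0.036, 0.001]
contact_force: [0.4, -0.1, -2.7]
gripper_width: 0.214
grasp_force: 58.4
```

Call:
carry_out --rows "-15 -1 0 0;-20 -2 0 0;-20 -1 0 0;-18 -2 0 0;0 0 30 0;0 -10 40 0;0 -40 25 0;0 -60 0 0;0 -60 0 0;0 -60 0 0"

```text
t: 36.2
eef_pos: [0.4598, 0.132, 0.2822]
tool_rot: [0.0, 0.999, 0.036, 0.0]
contact_force: [1.3, -0.0, -3.5]
gripper_width: 0.211
grasp_force: 58.9
```

Call:
carry_out --rows "15 -60 0 0;25 -55 0 0;25 -55 0 0;25 -55 0 0;20 -55 0 0;15 -50 0 0;15 -50 0 0;10 -40 0 0;5 -25 0 0;0 0 0 0"

```text
t: 37.45
eef_pos: [0.6148, -0.3135, 0.2813]
tool_rot: [0.0, 0.999, 0.034, -0.001]
contact_force: [0.1, 1.3, -2.6]
gripper_width: 0.209
grasp_force: 58.9
```

Call:
carry_out --rows "3 -9 -20 0;2 0 -35 0;0 0 -35 0;0 0 -20 0;0 0 0 0;0 0 0 0"

```text
t: 38.2
eef_pos: [0.6219, -0.3203, 0.1737]
tool_rot: [0.0, 0.999, 0.036, 0.001]
contact_force: [0.8, -0.3, -2.2]
gripper_width: 0.211
grasp_force: 58.9
```

```bash
python3 -c "
from m import *
cs=cams();print(get_obs()['eef_pos'],get_obs()['t'])
a=cs['side']['img'][130:270,180:340];b=cs['top']['img'][170:310,350:510]
cv2.imwrite('pics/g6.png',cv2.resize(np.hstack([a,b]),None,fx=2.5,fy=2.5,interpolation=cv2.INTER_CUBIC))
"
```

```text
[ 0.62198319 -0.32053883  0.17421079] 38.3
```

View pics/g6.png

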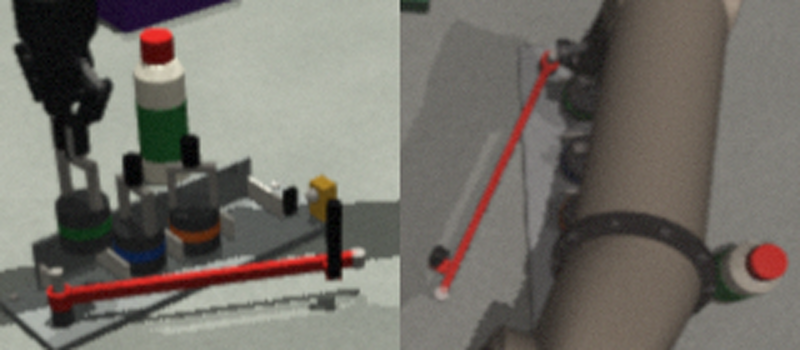

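Green is upright above stall 3. Shift to (0.6195,-0.3233) and lower.

Call:
carry_out --rows "-2 -3 -20 0;0 0 -20 0;0 0 -12 0;0 0 -2 0;0 0 0 0"

```text
t: 38.92
eef_pos: [0.6189, -0.3231, 0.1179]
tool_rot: [-0.0, 0.999, 0.036, -0.0]
contact_force: [0.6, -0.7, -2.8]
gripper_width: 0.212
grasp_force: 59.5
```

Call:
carry_out --rows "0 0 -1 0;0 0 -1 0;0 0 0 0"

```text
t: 39.3
eef_pos: [0.6191, -0.3236, 0.1171]
tool_rot: [0.0, 0.999, 0.036, 0.0]
contact_force: [-1.5, 0.8, 3.2]
gripper_width: 0.214
grasp_force: 60.0
```

Call:
carry_out --rows "0 0 0 0;0 0 0 0;0 0 0 0;0 0 20 0;0 0 50 0;0 0 50 0;0 0 40 0;-30 45 0 0;-40 45 0 0;-40 40 0 0" --claw 50

```text
t: 40.55
eef_pos: [0.5082, -0.1914, 0.278]
tool_rot: [0.0, 0.999, 0.036, 0.001]
contact_force: [0.6, 0.2, 0.2]
gripper_width: 0.58
grasp_force: 0.0
```

Call:
carry_out --rows "-40 30 0 0;-33 22 0 0;0 0 -40 0;0 0 -40 0;0 0 -20 0;0 0 0 0"

```text
t: 41.3
eef_pos: [0.4354, -0.141, 0.1764]
tool_rot: [-0.0, 0.999, 0.036, -0.001]
contact_force: [1.0, 0.4, 0.4]
gripper_width: 0.585
grasp_force: 0.0
```

```bash
python3 -c "
from m import *
S=dict(side=[],top=[])
for _ in range(3):
  cs=cams()
  for n in cs: S[n]+=[x['centre'] for x in place_of(n,'keeper_handle') if x['confidence']>.5]
print(S,get_obs()['eef_pos'],get_obs()['t'])
print(proj(cs['side'],[.4374,-.1413,.109]),proj(cs['side'],[.4374,-.1413,.129]))
a=cs['side']['img'][130:270,180:340];b=cs['top']['img'][170:310,350:510]
cv2.imwrite('pics/g7.png',cv2.resize(np.hstack([a,b]),None,fx=2.5,fy=2.5,interpolation=cv2.INTER_CUBIC))
"
```

```text
{'side': [[311.2, 214.2], [314.4, 218.5], [246.5, 198.6], [312.0, 214.5]], 'top': []} [ 0.43596283 -0.14121232  0.17647755] 41.9
[313.39202062 218.34581379] [313.40529407 211.4793702 ]
```

View pics/g7.png

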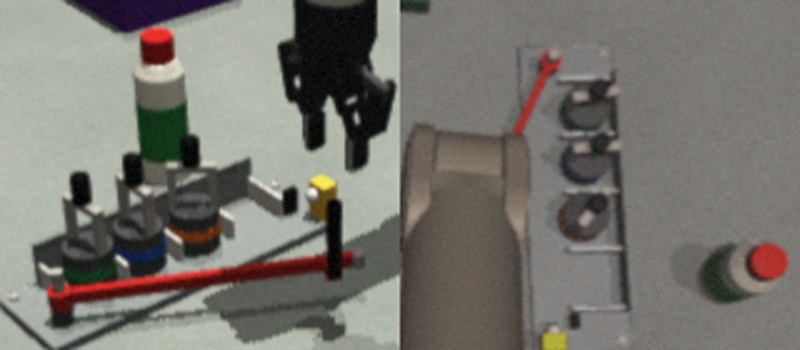

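All three dies stand in stalls 1–3; the handle (crop 335,202–275) is right under the open fingers.

Call:
carry_out --rows "1 0 -30 0;0 0 -30 0;0 0 -24 0;0 0 0 0"

```text
t: 42.4
eef_pos: [0.4356, -0.1408, 0.091]
tool_rot: [-0.001, 0.999, 0.036, -0.002]
contact_force: [-0.9, 0.2, 0.0]
gripper_width: 0.585
grasp_force: 0.0
```

Call:
carry_out --rows "0 0 0 0;0 0 0 0;0 0 0 0;0 0 0 0;0 0 0 0" --claw 0 --force 30

```text
t: 43.02
eef_pos: [0.438, -0.1414, 0.0934]
tool_rot: [0.0, 0.999, 0.036, 0.001]
contact_force: [0.4, 0.5, 7.9]
gripper_width: 0.18
grasp_force: 30.4
```

```bash
python3 -c "
import numpy as np
h=np.array([.6722,-.2847]);p=np.array([.4369,-.1415]);
v=p-h;print(np.linalg.norm(v));a0=np.arctan2(v[1],v[0])
end=.01204+np.arctan2(22,-275);print(end-a0)
q=[h+.2759*np.array([np.cos(a),np.sin(a)]) for a in np.linspace(a0,end,13)]
print(np.round(np.array(q)*1000,1)); print(np.round(np.diff(q,axis=0)*1000,1))"
```

```text
0.2754493238328967
0.47891795666437087
[[ 436.5 -141.3]
 [ 431.  -150.8]
 [ 425.8 -160.5]
 [ 421.1 -170.4]
 [ 416.7 -180.6]
 [ 412.8 -190.8]
 [ 409.2 -201.3]
 [ 406.1 -211.8]
 [ 403.4 -222.5]
 [ 401.1 -233.3]
 [ 399.3 -244.1]
 [ 397.9 -255. ]
 [ 396.9 -266. ]]
[[ -5.5  -9.5]
 [ -5.2  -9.7]
 [ -4.8  -9.9]
 [ -4.4 -10.1]
 [ -4.  -10.3]
 [ -3.5 -10.4]
 [ -3.1 -10.6]
 [ -2.7 -10.7]
 [ -2.3 -10.8]
 [ -1.8 -10.9]
 [ -1.4 -10.9]
 [ -1.  -11. ]]
```

Call:
carry_out --rows "-5 -9 0 0;-5 -10 0 0;-5 -10 0 0;-4.5 -10 0 0;-4 -10 0 0;-3.5 -10.5 0 0;-3 -10.5 0 0;0 0 0 0"

```text
t: 44.02
eef_pos: [0.4068, -0.2119, 0.0932]
tool_rot: [0.0, 0.999, 0.036, 0.0]
contact_force: [-2.8, 1.6, 8.8]
gripper_width: 0.177
grasp_force: 30.9
```

Call:
carry_out --rows "-3 -10.5 0 0;-2 -11 0 0;-2 -11 0 0;-1.5 -10 0 0;0 0 0 0"

```text
t: 44.65
eef_pos: [0.3982, -0.2536, 0.0931]
tool_rot: [-0.0, 0.999, 0.036, -0.0]
contact_force: [-2.0, 2.4, 10.5]
gripper_width: 0.178
grasp_force: 31.2
```

Call:
carry_out --rows "-1 -5 0 0;-0.5 -5 0 0;0 -2 0 0;0 0 0 0"

```text
t: 45.15
eef_pos: [0.3971, -0.2664, 0.0931]
tool_rot: [0.001, 0.999, 0.036, 0.0]
contact_force: [-1.4, -1.2, 3.9]
gripper_width: 0.175
grasp_force: 30.8
```

Call:
carry_out --rows "0 -1 0 0;0 -1 0 0;0 0 0 0"

```text
t: 45.52
eef_pos: [0.397, -0.2675, 0.0931]
tool_rot: [0.0, 0.999, 0.036, 0.0]
contact_force: [-1.9, 1.7, 7.5]
gripper_width: 0.174
grasp_force: 31.1
```

Call:
carry_out --rows "0 -1 0 0;0 -1.5 0 0;0 0 0 0"

```text
t: 45.9
eef_pos: [0.3969, -0.2692, 0.093]
tool_rot: [-0.0, 0.999, 0.037, -0.0]
contact_force: [-1.4, 5.0, 10.0]
gripper_width: 0.177
grasp_force: 31.3
```

Stop reached, force rising. Release, rise and look.

Call:
carry_out --rows "0 1 0 0;0 1 0 0;0 0 0 0;0 0 0 0;0 0 30 0;0 0 50 0;0 0 60 0;0 50 40 0;0 60 0 0;0 60 0 0" --claw 45

```text
t: 47.15
eef_pos: [0.397, -0.0978, 0.2721]
tool_rot: [0.0, 0.999, 0.035, 0.001]
contact_force: [1.7, 0.0, -0.0]
gripper_width: 0.527
grasp_force: 0.0
```

Call:
carry_out --rows "20 60 0 0;20 60 0 0;0 60 0 0;0 60 0 0;0 0 0 0"

```text
t: 47.78
eef_pos: [0.4357, 0.1443, 0.2717]
tool_rot: [-0.001, 0.999, 0.04, 0.0]
contact_force: [0.8, -1.6, -0.8]
gripper_width: 0.524
grasp_force: 0.0
```

```bash
python3 -c "
from d import *
cs=dies(3)
r=np.load('fit.npz')['rack']
S=dict(side=[],top=[])
for _ in range(4):
  c2=cams()
  for n in cs: S[n]+=[x['centre'] for x in place_of(n,'keeper_handle')[:1]]
m={n:np.median(v,0) for n,v in S.items()};p,e=tri(cs['side'],m['side'],cs['top'],m['top']);print(p,e,get_obs()['t'])
for n in cs:
  im=cs[n]['img']
  print(n,m[n],proj(cs[n],[.3970,-.2660,.109]))
a=cs['side']['img'][130:270,180:340];b=cs['top']['img'][170:320,350:510][:140+0]
b=cs['top']['img'][180:320,350:510]
cv2.imwrite('pics/g8.png',cv2.resize(np.hstack([a,b]),None,fx=2.5,fy=2.5,interpolation=cv2.INTER_CUBIC))
"
```

```text
side 10
top 9
8 [ 615.1 -320.7   14. ]
9 [ 549.2 -330.5    2.6]
6 [ 489.6 -319.9   10.6]
[ 0.39712865 -0.26699506  0.11288478] 0.002652326603885175 49.175
side [294.9 192. ] [295.6830461  193.49905405]
top [410.2  284.95] [409.95067496 284.78339127]
```

View pics/g8.png

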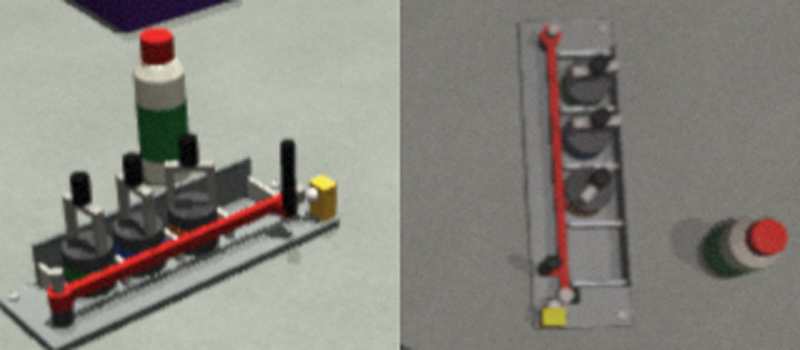

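The bar lies across the three standing dies, its nose at the yellow catch (crop 555,315). Check the angle precisely from the red pixels.

```bash
python3 -c "
from m import *
c=read_camera('top');i=c['img'].astype(int)
m=(i[...,2]-np.maximum(i[...,0],i[...,1])>60);m[:,:395]=0;m[:,440:]=0;m[:200]=0;m[275:]=0
ys,xs=np.where(m);P=np.array([atz(c,(np.mean(xs[ys==y]),y),.046) for y in np.unique(ys) if (ys==y).sum()>2])
k=np.polyfit(P[:,0],P[:,1],1);r=np.load('fit.npz')['rack'];print(len(P),k,'keeper',r[2]-np.arctan(k[0]) ,r, 'y at hinge',np.polyval(k,.6722),'res',np.std(P[:,1]-np.polyval(k,P[:,0])))
# plate yaw from edges of the back wall/plate: floor front edge
for y in range(200,300,20): print(y,i[y,396:440].sum(1).tolist() if y in(200,280) else '')
"
```

```text
75 [ 0.02431676 -0.29981636] keeper -0.01227410934654051 [ 0.51765864 -0.32455202  0.01203786] y at hinge -0.28347062692894026 res 0.0006236445287495287
200 [343, 285, 320, 366, 369, 362, 361, 365, 339, 301, 268, 197, 172, 225, 250, 285, 341, 386, 419, 437, 455, 447, 450, 448, 436, 451, 461, 461, 473, 468, 454, 445, 430, 408, 399, 416, 418, 362, 266, 221, 311, 359, 363, 359]
220 
240 
260 
280 [359, 358, 363, 359, 336, 296, 349, 398, 400, 400, 395, 396, 365, 338, 357, 330, 261, 204, 249, 264, 307, 361, 402, 392, 396, 391, 392, 410, 392, 397, 402, 395, 392, 393, 398, 385, 394, 400, 359, 341, 319, 278, 201, 152]
```

```bash
python3 -c "
from station import *
print(hand_in())"
```

```text
the job is handed in; nothing more can be done
None
```

All three dies (orange, blue and green; this scene had no yellow one) stand upright in stalls 1, 2 and 3, the keeper measures shut in its catch from the top camera, the jar, spray can, carton and screwdriver were not touched, and the job was handed in at about 49 s; no verdict was shown.

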